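# Pack the peg doll in the leaning jar and stopper it

## Robot

A 7-joint arm with a two-finger parallel gripper is mounted at the origin on the work surface. World frame = base frame: x ahead of the robot, y to its left, z up, the work surface at z = 0. Lengths are in m, angles in degrees, forces in N, time in s.
With the tool pointing down it reaches from about 0.425 to 0.875 m from the base axis. Payload 4.7 kg.
Tool frame: the origin (TCP) lies at the very end of the fingers, on their centre line; the grasp point (between the pads) lies 19 mm behind it; z points along the fingers, y is the line along which they close (so a half turn about z gives the same grasp; the last joint's range is limited). The gripper opens to 87 mm and grips with 3 to 60 N. Pads are 19 mm wide; open, the fingers measure 117 mm over their backs; the gripper's body (75 mm by 190 mm) begins 51 mm behind the grasp point.
Start: joints at [-66.916, 18.392, -4.016, 83.108, 1.295, 78.541, -3.26], TCP at [0.246, 0.601, 0.223] pointing down, gripper open.
Joint ranges: [-163.93, 163.93], [-17.29, 119.83], [-79.2, 71.16], [3.27, 140.29], [-89.18, 269.18], [5.43, 117.66], [-154.24, 154.24]. Speed limits (degrees/s): [147.25, 147.25, 180, 180, 180, 180, 180].

## Interface

Orientations are given as [roll, pitch, yaw] about the fixed x, y, z axes, in that order (R = Rz(yaw) Ry(pitch) Rx(roll)).
In Python, from cell import get_obs, cams, ticket, finder gives the robot as it stands.
- The arm moves only by the shell command python3 -m creep 'ROWS' [FORCE]. ROWS is text: rows parted by semicolons, each of 5 numbers parted by spaces: the shift along the world's x, y, z in m, then the turn about the world's z in degrees, then the finger opening in m, from 0 to 0.087. A call has 1 to 8 rows; each row shifts and turns the commanded pose from where the row before left it; what a row does not reach is not made up. A row lasts 1/8 s, in which the tool goes at most 62.5 mm and 10.7 degrees, less where a joint would pass 70% of its speed; a pose out of reach is approached as far as the arm can. A call with a gripper value outside its range is refused whole. The fingers move at their own pace and stop on an object; FORCE is the grip in N (left out, the last holds). Time passes only in rows, so rows that do not move let the fingers close. It gives the time, the measured TCP pose, the force, the opening and the grip force at its end, in the units of the state.
- get_obs(): the state, without advancing time (a new reading comes with each control period).
- cams.read_camera(name): name is "scene" or "side" or "wrist"; returns the picture (400x640x3 uint8, red, green, blue); there is no depth.
- cams.calibration(name): a dict with "fx", "fy", "cx", "cy" (pixels), "extrinsics" (4x4, takes a point from world to camera coordinates). Camera axes: x right, y down, z forward; pixel columns grow to the right and rows downward; lengths in m; the calibration is good to about 2 mm. A picture is of the moment at which its call begins: read the wrist's pose just before it. calibration takes no time and is no camera call; for the wrist camera it gives the pose at the moment of the call.
- ticket.sign_off(): hands the job in; it is judged then, once.
Trained networks look in the newest picture that a camera, given by its name, has taken for a name from the list of things; names that differ only in an ending like _2 or _b are one class to them, and where a whole thing is asked for, a point or a joint stands for the part that bears it (a point fixed in the world has none). Each returns a list of dicts, best first, with "p" (0 to 1); they miss things now and then, are a little off and sometimes report something else, mostly with a low value. They report only what shows in the picture. A call takes as long as a camera call. They do not tell look-alikes from the thing itself.
- finder.masks_of(name, camera): "mask" (400x640 bool, what is visible of it) and "xy" ([column, row] in pixels, amid what is visible of it).
- finder.tip_of(name, camera): "xy" ([column, row] in pixels: a listed point, or the origin of a listed thing).
The state is a dict: "time_s": time; "qpos": joint angles; "joint_velocities": joint speeds; "effort": joint torques, N m; "tool_pos": TCP position; "tool_rot": TCP orientation; "force": force on the tool from outside, world axes, zero at the start; "wrist_torque": the same for the moment, N m; "grip_width": finger opening in m; "grasp_force": force on a finger pad.
Only numpy, scipy, OpenCV 4.12 (cv2) and the standard library are available. Lean on these libraries where they do the work, as an engineer would, in place of code of your own. Each camera call takes 0.05 s, during which the arm holds its last target. There are 200 camera calls.

## Task

Pack the wooden peg doll for sale: drop it through the neck of the glass jar that leans in its stand, and then close the jar with the one of the three wooden stoppers that fits the neck, pushed fully home so that its collar lies flat on the rim. Do not force it against the glass, and leave the other two stoppers and the goods around them standing where they are.

Things in the scene. Friction and masses are not known exactly. Their poses are not given: they have to be found in the camera images.
- jar: fixed glass jar 124 mm wide, 160 mm long, leaning 30 degrees in a wooden stand. Origin: centre of its underside; z along its axis out of the mouth, tilted towards the robot's side; y level. Aluminium neck ring 56 mm across outside, straight round bore 41 mm across and 40 mm long (jar z 120 to 160); hollow below, floor at jar z 5.
- jar_mouth (a point): centre of the jar's rim, where the bore begins (jar z = 160 mm, about 190 mm over the table); same axes as the jar
- stopper_small: small light-wood stopper standing on its narrow end: round tapered plug 30 mm long, 21 mm across at the tip, 27 mm under the collar; round collar 39 mm across, 6 mm thick; cylindrical knob 26 mm across, 32 mm tall; 68 mm tall in all. Origin: centre of the tip face; z along its axis to the knob (collar z 30 to 36 mm).
- stopper_medium: medium light-wood stopper standing on its narrow end: round tapered plug 30 mm long, 30 mm across at the tip, 38.4 mm under the collar; round collar 54 mm across, 6 mm thick; cylindrical knob 26 mm across, 32 mm tall; 68 mm tall in all. Origin: centre of the tip face; z along its axis to the knob (collar z 30 to 36 mm). Its mass is about 45 g.
- stopper_medium_collar (a point): centre of the medium stopper's collar underside, 30 mm up its axis; it meets jar_mouth when the stopper is home
- stopper_large: large light-wood stopper standing on its narrow end: round tapered plug 30 mm long, 43 mm across at the tip, 51 mm under the collar; round collar 66 mm across, 6 mm thick; cylindrical knob 26 mm across, 32 mm tall; 68 mm tall in all. Origin: centre of the tip face; z along its axis to the knob (collar z 30 to 36 mm).
- doll: light-wood peg doll standing upright: cylinder body 23 mm across and 40 mm tall, with a ball head 23.6 mm across above it, 62 mm tall in all, about 18 g. Origin: centre of its underside; z runs up to the head.
- doll_mid (a point): point inside the doll on its axis, 31 mm above its underside
- tractor: green toy tractor 95 x 62 x 73 mm, black wheels; origin under its middle. A bystander to leave alone.
- racer: small yellow toy racing car 75 x 42 x 34 mm; origin under its middle. A bystander to leave alone.
- ring_tower: toy tower of stacked coloured rings, 90 mm wide, 119 mm tall; origin under its middle. A bystander to leave alone.
- tape_roll: roll of paper tape lying flat, 84 mm wide, 24 mm tall; origin under its middle. A bystander to leave alone.
- pencil_pot: red pot 72 mm wide, 90 mm tall, with pencils up to 140 mm; origin under its middle. A bystander to leave alone.
Not all that is in view belongs to the job. Leave any grey or red look-alike of the doll alone.

How it is judged:
By the outcome, as a careful person would: the job done as asked, in the order asked, and still so for the second after the job is handed in, with the robot touching nothing.
It also fails if it takes over 61 s, if anything falls off the work surface, if the arm or the gripper's body presses on something with over 40 N, if the wrist force passes 120 N, or if a joint passes its speed limit or range.

## Working session

There is one attempt and no reset: what is moved stays moved. The work goes in short steps, Python scripts to look and compute and a shell command to move; the robot and the scene stay as the last step left them, time stands still between calls to the robot, and variables do not carry over. Pictures are saved under pics/ and viewed, at most 10 in all, crops included, and the job is handed in when it is done.

```bash
ls; mkdir -p pics
cat > h.py <<'E'
import numpy as np, cv2
from cell import get_obs, cams, ticket, finder
def P(c):
    k=cams.calibration(c); K=np.array([[k['fx'],0,k['cx']],[0,k['fy'],k['cy']],[0,0,1]]); return K@np.array(k['extrinsics'])[:3]
def tri(obs):  # list of (P,xy)
    A=[]
    for p,(u,v) in obs: A+= [u*p[2]-p[0], v*p[2]-p[1]]
    A=np.array(A); A/=np.linalg.norm(A[:,:3],axis=1)[:,None]
    x=np.linalg.lstsq(A[:,:3],-A[:,3],rcond=None)[0]; return x, np.abs(A[:,:3]@x+A[:,3]).max()
def onz(p,uv,z):
    u,v=uv; A=np.array([u*p[2]-p[0], v*p[2]-p[1]]); return np.linalg.solve(A[:,:2],-A[:,3]-A[:,2]*z)
def proj(p,x): q=p@np.append(x,1); return q[:2]/q[2]
def save(n,im): cv2.imwrite('pics/'+n,im[:,:,::-1])
E
python3 - <<'E'
from h import *
a=cams.read_camera('scene');b=cams.read_camera('side')
save('a.png',a);save('b.png',b)
for n in ['jar_mouth','doll','doll_mid','stopper_medium','stopper_medium_collar','stopper_small','stopper_large','jar']:
    for c in ['scene','side']:
        print(n,c,[(np.round(d['xy'],1).tolist(),round(d['p'],2)) for d in finder.tip_of(n,c)][:4])
print(get_obs())
E
```

```text
pics
jar_mouth scene [([380.2, 191.4], 0.95), ([200.0, 198.5], 0.5)]
jar_mouth side [([296.5, 147.5], 0.69)]
doll scene [([262.3, 244.5], 0.74), ([251.1, 227.2], 0.73), ([300.5, 246.2], 0.57)]
doll side [([241.7, 263.1], 0.73), ([329.7, 238.6], 0.72), ([333.4, 272.3], 0.63), ([346.8, 253.7], 0.59)]
doll_mid scene [([254.6, 215.5], 0.53)]
doll_mid side [([348.5, 247.9], 0.78), ([331.1, 265.6], 0.7), ([329.9, 225.4], 0.56), ([328.6, 333.1], 0.55)]
stopper_medium scene [([201.8, 198.3], 0.69)]
stopper_medium side [([330.8, 342.5], 0.67)]
stopper_medium_collar scene [([199.3, 186.2], 0.58), ([384.0, 259.7], 0.32)]
stopper_medium_collar side [([327.2, 329.4], 0.79)]
stopper_small scene [([214.4, 246.9], 0.52)]
stopper_small side [([382.0, 285.0], 0.58)]
stopper_large scene [([254.4, 203.1], 0.69), ([261.1, 233.3], 0.6)]
stopper_large side [([303.1, 290.3], 0.64)]
jar scene [([385.0, 261.3], 0.55)]
jar side [([319.9, 176.9], 0.82)]
{'time_s': 0.9, 'qpos': array([-66.9131355 ,  18.39259759,  -4.01683729,  83.10659565,
         1.29667009,  78.54408213,  -3.26136535]), 'joint_velocities': array([ 0.04818447,  0.00190578, -0.02779757,  0.0108446 , -0.10903755,
        0.10867837,  0.08567621]), 'effort': array([ 2.51671772e-04, -4.91092765e+01, -4.02896572e-01, -3.12772894e+01,
       -6.36960659e-02,  3.37357214e-02,  2.47551441e-05]), 'tool_pos': array([0.24645942, 0.60147186, 0.22258738]), 'tool_rot': array([1.79998043e+02, 4.25301938e-03, 1.57721576e+02]), 'force': array([ 0.86685274,  0.0139217 , -0.51724551]), 'wrist_torque': array([ 0.00623062, -0.0413057 ,  0.00245924]), 'grasp_force': 0.0, 'grip_width': 0.08700190215778864}
```

Run:
```python
import cv2
for n,r in (('a',(150,170,300,430)),('b',(120,400,190,450))):
    im=cv2.imread(f'pics/{n}.png'); cv2.imwrite(f'pics/{n}2.png',cv2.resize(im,(800,500)))
```

```text
(no output)
```

View pics/a2.png

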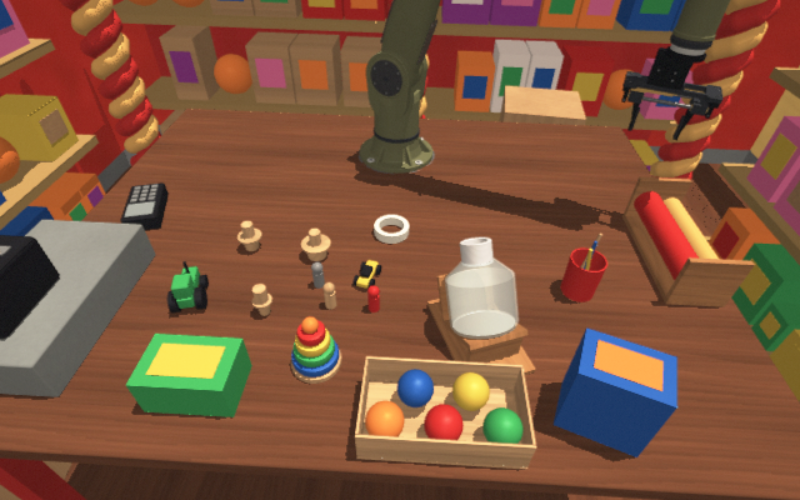

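View pics/b2.png

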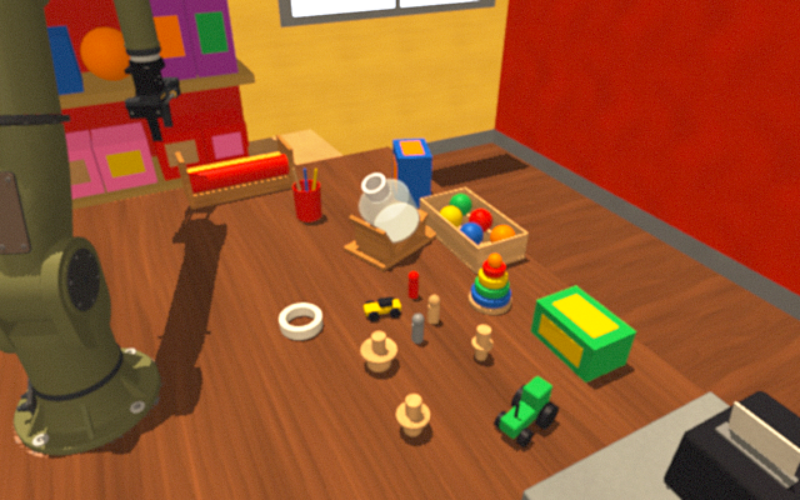

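Scene (original pixels): light-wood doll (263,236); look-alikes are grey (254,220) and red (299,239). Stoppers are medium (199,190), large (253,196) and small (210,240), and the jar mouth is (380,191). In the side view: doll (347,247), grey (334,262), red (330,228), medium (330,332), large (303,282), small (386,274). I choose the light-wood doll and the left-rear stopper with the mid-size collar. Next I triangulate them.

Run:
```python
from h import *
S,D=P('scene'),P('side')
a=cv2.imread('pics/a.png')
cams.read_camera('scene');cams.read_camera('side')
def near(l,c): 
    l=[d for d in l if np.hypot(*(np.array(d['xy'])-c))<25]; return min(l,key=lambda d:np.hypot(*(np.array(d['xy'])-c))) if l else None
for n,(c1,c2) in dict(jar_mouth=((380,191),(297,147)),jar=((385,255),(320,177)),doll=((263,236),(347,247)),stopper_medium=((199,190),(330,332)),stopper_small=((210,240),(386,274)),stopper_large=((253,196),(303,282)),tractor=((150,230),(420,330)),racer=((294,219),(305,247)),ring_tower=((253,280),(392,230)),tape_roll=((313,183),(240,257)),pencil_pot=((467,220),(246,160))).items():
  for f in (finder.masks_of,finder.tip_of):
    if n=='jar_mouth' and f==finder.masks_of: continue
    m=[near(f(n,'scene'),c1),near(f(n,'side'),c2)]
    if None in m: print(n,f.__name__,'miss');continue
    x,e=tri([(S,m[0]['xy']),(D,m[1]['xy'])]); print(n,f.__name__,np.round(x,4),round(e,4),[np.round(q['xy'],0).tolist() for q in m])
    if f==finder.masks_of and 'r' in n:
      for p,q in zip((S,D),m):
        v,u=np.where(q['mask']); print('   area',len(u),u.min(),u.max(),v.min(),v.max())
print(P('wrist').shape, np.linalg.inv(cams.calibration('wrist')['extrinsics']).round(3), cams.calibration('wrist')['fx'])
```

```text
jar_mouth call [0.6161 0.1783 0.1854] 0.0013 [[380.0, 192.0], [296.0, 147.0]]
jar call [0.6766 0.189  0.1127] 0.0008 [[382.0, 235.0], [314.0, 164.0]]
   area 3733 355 415 190 271
   area 1897 287 336 139 194
jar call [0.6966 0.2007 0.0599] 0.0055 [[383.0, 260.0], [316.0, 175.0]]
doll call [ 0.6301 -0.0912  0.0319] 0.0002 [[264.0, 237.0], [349.0, 245.0]]
doll call [ 0.6271 -0.0918 -0.0023] 0.0027 [[266.0, 245.0], [348.0, 257.0]]
stopper_medium call [ 0.4576 -0.3061  0.0353] 0.0012 [[198.0, 188.0], [330.0, 332.0]]
   area 316 190 208 177 200
   area 596 318 343 316 348
stopper_medium call [ 0.4596 -0.3116  0.0058] 0.0016 [[199.0, 196.0], [333.0, 344.0]]
stopper_small call [ 0.651  -0.2201  0.0379] 0.0032 [[210.0, 238.0], [387.0, 273.0]]
   area 290 202 217 227 251
   area 347 378 394 260 288
stopper_small call [ 0.6486 -0.2129  0.0012] 0.0031 [[216.0, 248.0], [383.0, 283.0]]
stopper_large call [ 0.4714 -0.146   0.0333] 0.0029 [[255.0, 193.0], [302.0, 280.0]]
   area 445 241 263 183 208
   area 686 289 317 265 298
stopper_large call miss
tractor call [ 0.6205 -0.3833  0.0246] 0.0023 [[1
[... 450 characters left out ...]
 [396.0, 233.0]]
   area 1547 233 272 254 305
   area 1134 375 409 203 251
ring_tower call [ 7.583e-01 -9.820e-02 -1.000e-04] 0.0031 [[251.0, 289.0], [390.0, 241.0]]
tape_roll call [0.382  0.0032 0.0234] 0.0061 [[308.0, 182.0], [239.0, 253.0]]
   area 495 298 326 171 194
   area 675 224 257 243 271
tape_roll call [ 0.3877  0.008  -0.004 ] 0.0023 [[310.0, 189.0], [243.0, 261.0]]
pencil_pot call [0.538  0.4219 0.0505] 0.0023 [[465.0, 218.0], [243.0, 159.0]]
pencil_pot call [ 5.428e-01  4.232e-01 -3.000e-04] 0.0025 [[461.0, 232.0], [246.0, 172.0]]
(3, 4) [[ 0.38   0.891  0.249  0.179]
 [ 0.925 -0.366 -0.102  0.63 ]
 [ 0.001  0.269 -0.963  0.385]
 [ 0.     0.     0.     1.   ]] 295.6885208725554
```

```bash
python3 -m creep '0.01 -0.01 0.05 0 0.087;0.02 -0.03 0.04 5 0.087;0.036 -0.043 0.01 5 0.087;0.036 -0.043 0 5 0.087;0.036 -0.043 0 5 0.087;0.036 -0.043 0 5 0.087;0.036 -0.043 0 5 0.087;0.036 -0.043 0 5 0.087' 20; python3 -m creep '0.036 -0.043 0 3 0.087;0.036 -0.043 0 0 0.087;0.026 -0.03 0 0 0.087;0.01 -0.012 0 0 0.087;0 0 0 0 0.087'
python3 - <<'E'
from h import *
o=get_obs();print(o['time_s'],o['tool_pos'],o['tool_rot'])
W=P('wrist');im=cams.read_camera('wrist');save('w1.png',im);np.save('w1.npy',W)
for n in ['jar_mouth','jar']:print(n,finder.tip_of(n,'wrist'))
print(W.tolist(), proj(W,[.616,.178,.188]))
E
```

```text
time_s: 4.1
tool_pos: [0.4934, 0.302, 0.3229]
tool_rot: [180.0, 0.0, -167.1]
force: [1.0, 0.3, -0.4]
grip_width: 0.0867
grasp_force: 0.0
time_s: 4.72
tool_pos: [0.6004, 0.1755, 0.3224]
tool_rot: [180.0, -0.0, -164.3]
force: [-0.6, 0.5, -0.1]
grip_width: 0.0867
grasp_force: 0.0
4.725 [0.60038388 0.17547311 0.32236777] [ 1.79973243e+02 -3.07913442e-02 -1.64331456e+02]
jar_mouth [{'xy': [320.5, 215.3], 'p': 0.7}]
jar [{'xy': [321.4, 239.2], 'p': 0.97}]
[[3.8932951456950384, 308.3457460947179, -310.9557806202063, 100.58235423972786], [327.1191022801843, 91.54301816137922, -117.31884672981927, -130.77494409481963], [0.25851121868821586, 0.07298648988059708, -0.9632470722027889, 0.3189427161840577]] [320.57633188 209.51921434]
```

View pics/w1.png

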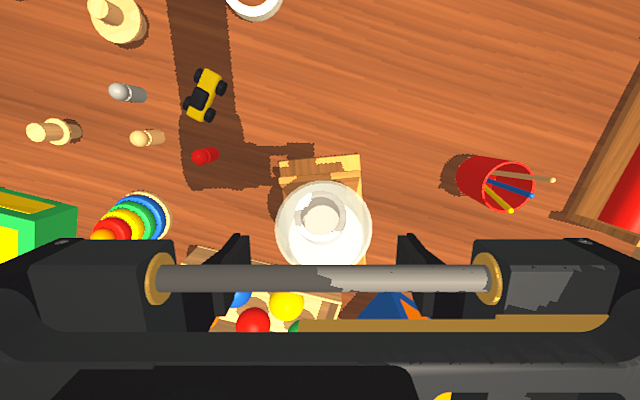

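The wrist view shows the jar from above: rim near (320,218), and the stand's level edges slanting about 5° in the image. I'll enlarge it and overlay rim models.

```bash
cat >> h.py <<'E'
def jarpts(m,az,rad,z,n=72,tilt=30):
    a,t=np.radians(az),np.radians(tilt); ax=np.array([-np.cos(a)*np.sin(t),-np.sin(a)*np.sin(t),np.cos(t)]); y=np.array([-np.sin(a),np.cos(a),0]); x=np.cross(y,ax)
    th=np.linspace(0,2*np.pi,n); return np.array(m)+(z-.16)*ax+rad*(np.cos(th)[:,None]*x+np.sin(th)[:,None]*y)
E
python3 - <<'E'
from h import *
im=cv2.imread('pics/w1.png');W=np.load('w1.npy');S=P('scene');D=P('side')
x,e=tri([(S,(380.1,191.7)),(D,(296.3,147.3)),(W,(320.5,215.3))]);print('m',x,e)
for p,uv in ((S,(380.1,191.7)),(D,(296.3,147.3)),(W,(320.5,215.3))): print(proj(p,x)-uv)
outs=[]
for az in (16,21):
  b=cv2.resize(im[150:280,250:390],None,fx=2.8,fy=2.8,interpolation=cv2.INTER_CUBIC)
  for r,z,c in ((.028,.16,(0,0,255)),(.0205,.16,(0,160,0)),(.062,.0,(255,0,0))):
    q=np.array([proj(W,X) for X in jarpts(x,az,r,z)]);cv2.polylines(b,[np.int32((q-[250,150])*2.8)],True,c,1)
  outs.append(b)
cv2.imwrite('pics/w1c.png',np.hstack(outs))
E
```

```text
m [0.61917547 0.17888882 0.18687251] 0.003260211544360625
[0.44569673 0.3935763 ]
[ 0.81881825 -0.6451584 ]
[ 0.09206131 -3.09134176]
```

View pics/w1c.png

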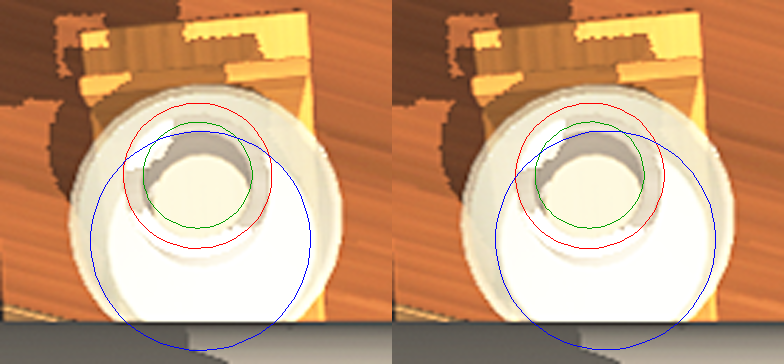

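```bash
python3 -m creep '-0.02 -0.008 -0.03 3 0.087;-0.012 -0.004 -0.05 2 0.087;0 0 0 0 0.087;0 0 0 0 0.087'
python3 - <<'E'
from h import *
W=P('wrist');im=cams.read_camera('wrist');save('w2.png',im);np.save('w2.npy',W)
t=finder.tip_of('jar_mouth','wrist');print(t)
x=np.array([.6225,.179,.187])
p=proj(W,x);print(p)
u,v=np.int32(p)-[100,75]
u=max(u,0);v=max(v,0)
b=cv2.resize(im[v:v+150,u:u+200,::-1],None,fx=4,fy=4,interpolation=cv2.INTER_CUBIC)
for r,z,c in ((.028,.16,(0,0,255)),(.0205,.16,(0,160,0)),(.0205,.12,(255,0,0))):
    q=np.array([proj(W,X) for X in jarpts(x,20,r,z)]);cv2.polylines(b,[np.int32((q-[u,v])*4)],True,c,1)
cv2.imwrite('pics/w2c.png',b);print(u,v)
E
```

```text
time_s: 5.38
tool_pos: [0.5695, 0.1651, 0.245]
tool_rot: [180.0, 0.2, -159.2]
force: [0.5, 0.9, 0.4]
grip_width: 0.0871
grasp_force: 0.0
[{'xy': [315.0, 278.8], 'p': 0.62}]
[315.29203494 279.6600325 ]
215 204
```

View pics/w2c.png

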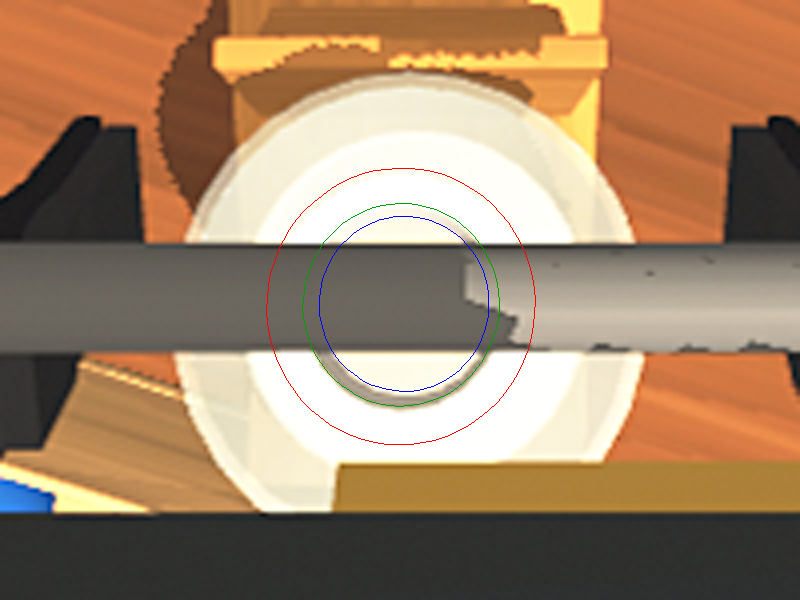

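The bore circle lies on the model almost exactly, near pixel (315,279), and the stand edge is level in the image, so the jar azimuth is about 21°. Next I go to the doll and look closer.

```bash
python3 -m creep '0.005 -0.05 0.02 -3 0.05;0.006 -0.055 0 -5 0.05;0.006 -0.055 0 -5 0.05;0.006 -0.055 -0.01 -5 0.05;0.005 -0.04 -0.03 -3 0.05;0 0 0 0 0.05;0 0 0 0 0.05'
python3 - <<'E'
from h import *
o=get_obs();W=P('wrist');im=cams.read_camera('wrist');save('w3.png',im);np.save('w3.npy',W)
print('jar in w1',proj(np.load('w1.npy'),[.6225,.18,.187]))
cams.read_camera('side');cams.read_camera('scene')
S,D=P('scene'),P('side')
for q in finder.masks_of('doll','wrist')+[]:
    print('wm',q['xy'],q['p'],onz(W,q['xy'],.031))
for q in finder.tip_of('doll_mid','wrist'): print('mid',q['xy'],q['p'],onz(W,q['xy'],.031))
for q in finder.tip_of('doll','wrist'): print('tip',q['xy'],q['p'],onz(W,q['xy'],0))
for c,p in (('scene',S),('side',D)):
    for q in finder.masks_of('doll',c): print(c,q['xy'],round(q['p'],2),onz(p,q['xy'],.032))
p=np.int32(proj(W,[.630,-.091,.03]));print(p)
u,v=np.maximum(p-[120,90],0);cv2.imwrite('pics/w3c.png',cv2.resize(im[v:v+180,u:u+240,::-1],None,fx=2.5,fy=2.5))
print(u,v)
E
```

```text
time_s: 6.35
tool_pos: [0.5979, -0.0905, 0.2242]
tool_rot: [180.0, 0.2, 179.8]
force: [-0.2, 0.6, -0.2]
grip_width: 0.0501
grasp_force: 0.0
jar in w1 [320.76392114 215.40721578]
wm [375.9, 133.8] 0.72 [ 0.5391564  -0.02730272]
wm [323.1, 200.7] 0.7 [ 0.62002988 -0.08953802]
wm [293.7, 158.9] 0.6 [ 0.56798943 -0.12453265]
mid [288.4, 156.7] 0.82 [ 0.56533962 -0.1307875 ]
mid [392.2, 208.1] 0.71 [ 0.63007037 -0.00284723]
mid [321.0, 200.0] 0.65 [ 0.61911452 -0.0921489 ]
tip [325.1, 193.4] 0.83 [ 0.61822035 -0.0868018 ]
tip [387.4, 202.1] 0.75 [ 0.63076823 -0.00230903]
tip [296.9, 155.5] 0.61 [ 0.56742497 -0.12328808]
tip [319.2, 201.7] 0.5 [ 0.62975533 -0.0948329 ]
scene [262.4, 237.9] 0.7 [ 0.63216023 -0.09389766]
scene [250.1, 216.7] 0.66 [ 0.5601314  -0.13906929]
scene [196.7, 188.0] 0.57 [ 0.45539919 -0.31327128]
scene [298.1, 241.4] 0.51 [ 0.63747938 -0.00483955]
side [335.3, 260.5] 0.79 [ 0.57173245 -0.12592145]
side [346.5, 243.9] 0.66 [ 0.62736462 -0.08494148]
side [333.8, 228.0] 0.66 [ 0.63128551 -0.01349449]
side [239.4, 254.6] 0.61 [ 0.37529159 -0.00132493]
[321 208]
201 118
```

View pics/w3c.png

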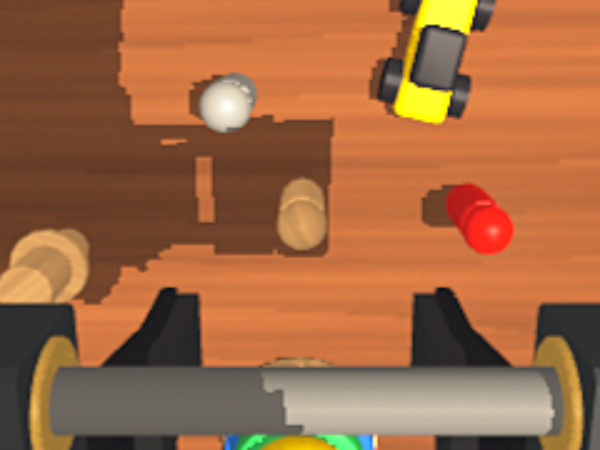

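Run:
```python
from h import *
W=np.load('w3.npy');im=cv2.imread('pics/w3.png')
hsv=cv2.cvtColor(im,cv2.COLOR_BGR2HSV)
print('head',onz(W,(321.8,206.8),.050))
for x in [(.620,-.0905),(.625,-.0905),(.63,-.0905)]:
  print(x,'top of head far edge / base near edge rows', proj(W,[x[0],x[1],.05]), proj(W,[x[0]-.0115,x[1],0.0]), proj(W,[x[0]-.0115,x[1],0.04]),proj(W,[x[0]+.0118,x[1],.052]))
finder_m=None
cams.read_camera('wrist')
for q in finder.masks_of('doll','wrist'):
  if abs(q['xy'][0]-323)<12:
    v,u=np.where(q['mask']); print(u.min(),u.max(),v.min(),v.max(),len(u))
for q in finder.masks_of('stopper_small','wrist')[:1]: print(q['xy'])
```

```text
head [ 0.62240067 -0.09111403]
(0.62, -0.0905) top of head far edge / base near edge rows [322.30689412 204.85128572] [322.31307211 186.34036527] [322.26810363 193.41314131] [322.35685257 214.86103446]
(0.625, -0.0905) top of head far edge / base near edge rows [322.32903925 208.89677289] [322.33268297 189.99014892] [322.28999377 197.42855232] [322.37872507 218.85331847]
(0.63, -0.0905) top of head far edge / base near edge rows [322.35101394 212.91112483] [322.35215997 193.61501963] [322.31171848 201.4136186 ] [322.40042985 222.81498775]
313 331 191 219 455
[219.6, 227.2]
```

The chosen doll is light wood at crop (302,215), between grey (228,100) and red (480,220). It stands at about (0.626, -0.091), and the fingers have clearance.

```bash
python3 -m creep '0.016 0 -0.04 0 0.05;0.012 0 -0.05 0 0.05;0 0 -0.045 0 0.05;0 0 -0.04 0 0.05;0 0 -0.019 0 0.05;0 0 0 0 0.05;0 0 0 0 0.015;0 0 0 0 0.015' 12;python3 -m creep '0 0 0 0 0.015;0 0 0 0 0.015'
```

```text
time_s: 7.9
tool_pos: [0.6258, -0.0917, 0.0306]
tool_rot: [180.0, 0.2, 179.7]
force: [-0.0, 0.2, -0.2]
grip_width: 0.0374
grasp_force: 0.0
time_s: 8.15
tool_pos: [0.6249, -0.0915, 0.0293]
tool_rot: [180.0, 0.1, 179.7]
force: [0.1, 0.1, 1.6]
grip_width: 0.0226
grasp_force: 12.0
```

```bash
python3 -m creep '0 0 0.05 0 0.015;0 0 0.06 0 0.015;0 0.01 0.06 2 0.015;0 0.04 0.04 4 0.015;0 0.05 0.03 4 0.015;0 0.055 0.01 4 0.015;0 0.05 0 4 0.015;0 0.035 0 3 0.015';python3 -m creep '0 0.02 0 0 0.015;0 0 0 0 0.015;0 0 0 0 0.015'
python3 - <<'E'
from h import *
o=get_obs();print(o['tool_pos'],o['tool_rot'],o['grip_width'])
ims=[cams.read_camera(c) for c in('scene','side','wrist')]
out=[]
for c,im in zip(('scene','side','wrist'),ims):
    m=[(np.round(q['xy'],1).tolist(),round(q['p'],2)) for q in finder.masks_of('doll',c)];print(c,m)
    t=o['tool_pos'];p=np.int32(proj(P(c),[.62,.18,.21]));u,v=np.maximum(p-[45,60],0)
    print(u,v,'tcp px',proj(P(c),t)); out.append(cv2.resize(im[v:v+120,u:u+90,::-1],(262,350),interpolation=cv2.INTER_CUBIC))
cv2.imwrite('pics/d1.png',np.hstack(out))
E
```

```text
time_s: 9.15
tool_pos: [0.624, 0.1515, 0.2786]
tool_rot: [180.0, 0.0, -159.0]
force: [0.5, -0.5, -0.1]
grip_width: 0.0227
grasp_force: 12.0
time_s: 9.52
tool_pos: [0.6249, 0.1656, 0.2785]
tool_rot: [-179.9, -0.0, -159.5]
force: [0.6, 0.0, -0.4]
grip_width: 0.0226
grasp_force: 12.0
[0.62493432 0.16556345 0.27848484] [-1.79906016e+02 -3.40108016e-02 -1.59493195e+02] 0.02259576529768582
scene [([380.8, 161.9], 0.69), ([298.1, 237.2], 0.69), ([250.3, 219.3], 0.54), ([212.7, 238.8], 0.45)]
337 124 tcp px [379.73351778 158.97228695]
side [([300.8, 118.5], 0.69), ([334.6, 263.8], 0.53), ([421.5, 331.7], 0.3)]
252 78 tcp px [300.62276319 116.84021143]
wrist [([202.5, 132.8], 0.82), ([122.7, 54.4], 0.64), ([326.3, 243.8], 0.56)]
293 153 tcp px [318.77569699 247.79300408]
```

View pics/d1.png

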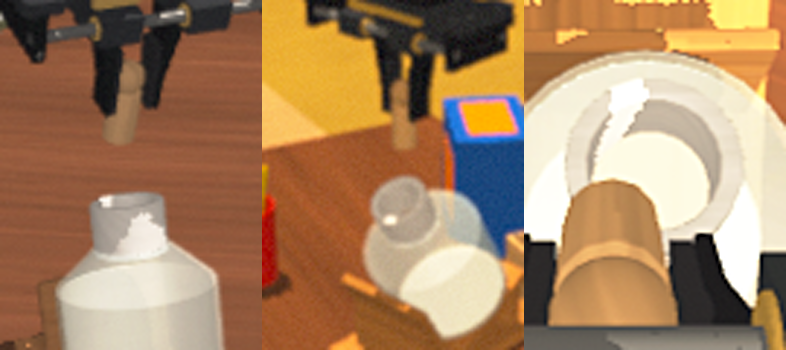

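The doll is held about upright over the jar. Next I check the doll's bottom and the rim against the model, using wrist pixels.

Run:
```python
from h import *
W=P('wrist');o=get_obs();t=o['tool_pos'];d=np.array([np.cos(np.radians(20.5)),np.sin(np.radians(20.5))])
print('near edge',onz(W,(324.3,215.3),t[2]-.0293)+.0115*d-t[:2], (onz(W,(324.3,215.3),t[2]-.0293)+.0115*d-t[:2])@d)
# crop coords of model rim extremes
for m in ([.6225,.18,.187],):
  for r in (.0205,.028):
    q=np.array([proj(W,X) for X in jarpts(m,21,r,.16)]);q=(q-[293,153])*[2.911,2.917]+[524,0];print(r,q.min(0),q.max(0))
```

```text
near edge [-0.00045396  0.0014238 ] 7.34111796830368e-05
0.0205 [583.30862094  99.14829524] [716.27848837 228.72601013]
0.028 [559.01333498  76.49969906] [740.65899981 253.54143071]
```

```bash
python3 -m creep '0.001 0.015 0 0 0.015;0 0 -0.03 0 0.015;0 0 -0.025 0 0.015;0 0 0 0 0.015'
```

```text
time_s: 10.32
tool_pos: [0.6239, 0.1845, 0.2212]
tool_rot: [180.0, -0.3, -159.2]
force: [0.2, -0.6, -0.1]
grip_width: 0.0222
grasp_force: 12.0
```

```bash
python3 -m creep '0 0 -0.015 0 0.015;0 0 -0.008 0 0.015;0 0 0 0 0.015;0 0 0 0 0.015'
```

```text
time_s: 10.82
tool_pos: [0.6257, 0.1835, 0.2012]
tool_rot: [180.0, 0.1, -159.3]
force: [0.6, 0.2, -0.3]
grip_width: 0.0228
grasp_force: 12.0
```

```bash
python3 -m creep '0 -0.002 0 0 0.015;0 0 0 0 0.055;0 0 0 0 0.055;0 0 0 0 0.055;0 0 0 0 0.055;0 0 0.03 0 0.055;0 0 0.06 0 0.055;-0.02 0 0.03 0 0.055'
python3 - <<'E'
from h import *
out=[]
for c in ('scene','side'):
    im=cams.read_camera(c);print(c,[(np.round(q['xy'],1).tolist(),round(q['p'],2)) for q in finder.masks_of('doll',c)])
    p=np.int32(proj(P(c),[.65,.18,.13]));u,v=np.maximum(p-[55,70],0)
    out.append(cv2.resize(im[v:v+140,u:u+110,::-1],(393,500),interpolation=cv2.INTER_CUBIC))
cv2.imwrite('pics/d2.png',np.hstack(out))
E
```

```text
time_s: 11.82
tool_pos: [0.6068, 0.1812, 0.3238]
tool_rot: [-180.0, 0.2, -159.3]
force: [0.3, 0.5, -1.0]
grip_width: 0.0549
grasp_force: 0.0
scene [([300.4, 240.2], 0.59)]
side [([242.2, 158.1], 0.69), ([334.0, 262.3], 0.64)]
```

View pics/d2.png

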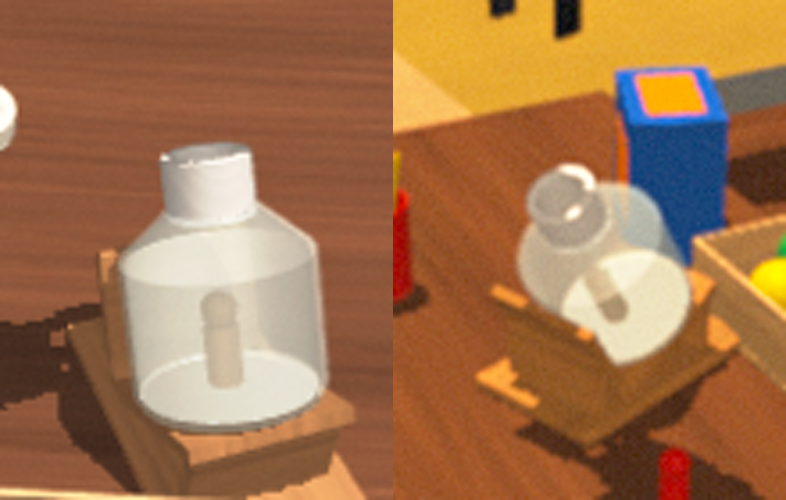

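The doll lies in the jar on its floor. Now the medium stopper.

```bash
python3 -m creep '-0.017 -0.045 0 -3 0.055;-0.018 -0.05 0 -4 0.055;-0.018 -0.05 0 -4 0.055;-0.018 -0.05 0 -4 0.055;-0.018 -0.05 0 -4 0.055;-0.018 -0.05 0 -4 0.055;-0.018 -0.05 0 -4 0.055;-0.018 -0.05 -0.02 -4 0.055';python3 -m creep '-0.018 -0.045 -0.03 -4 0.055;-0.01 -0.035 -0.05 0 0.055;0 0 -0.02 0 0.055;0 0 0 0 0.055'
python3 - <<'E'
from h import *
o=get_obs();print(o['tool_pos'],o['tool_rot'],o['qpos'])
W=P('wrist');im=cams.read_camera('wrist');save('w4.png',im);np.save('w4.npy',W)
for n in ('stopper_medium','stopper_large','stopper_small'):
  for q in finder.masks_of(n,'wrist'):
    v,u=np.where(q['mask']);print(n,np.round(q['xy'],1),round(q['p'],2),u.min(),u.max(),v.min(),v.max(),onz(W,q['xy'],.036))
for n,z in (('stopper_medium_collar',.03),('stopper_medium',0)):
  for q in finder.tip_of(n,'wrist'):print(n,np.round(q['xy'],1),round(q['p'],2),onz(W,q['xy'],z))
for z,r in ((.068,.013),(.036,.027),(.030,.027)):
  th=np.linspace(0,6.28,60);q=np.array([proj(W,[.458+r*np.cos(a),-.307+r*np.sin(a),z]) for a in th]);print(z,q.min(0),q.max(0))
p=np.int32(proj(W,[.458,-.307,.05]));u,v=np.maximum(p-[80,60],0);print(u,v);cv2.imwrite('pics/w4c.png',cv2.resize(im[v:v+120,u:u+160,::-1],None,fx=4,fy=4))
E
```

```text
time_s: 13.02
tool_pos: [0.462, -0.2153, 0.2999]
tool_rot: [-180.0, 0.0, 169.6]
force: [0.1, -1.0, 0.5]
grip_width: 0.0549
grasp_force: 0.0
time_s: 13.52
tool_pos: [0.4325, -0.2929, 0.1976]
tool_rot: [180.0, -0.4, 165.7]
force: [0.2, -0.7, -0.6]
grip_width: 0.055
grasp_force: 0.0
[ 0.43246928 -0.2928667   0.19755155] [179.97877553  -0.35251282 165.66012302] [ -5.64972166   3.78978469  38.64677235 104.10778758  -2.37374086
  73.28536369 109.29281111]
stopper_medium [318.3 211.5] 0.84 297 342 191 235 [ 0.45532782 -0.30329424]
stopper_large [454.8 192.8] 0.74 425 485 165 221 [ 0.47231563 -0.14874121]
stopper_medium_collar [319.  213.2] 0.63 [ 0.45925277 -0.30356403]
stopper_medium [319.2 204.1] 0.75 [ 0.45645159 -0.30295712]
stopper_medium [298.3 330.9] 0.16 [ 0.63109221 -0.37931996]
0.068 [302.62481281 211.57766145] [327.49386999 235.15397463]
0.036 [292.27867048 191.49690351] [339.23353143 236.40776698]
0.03 [292.78973524 190.33654483] [338.9578446 234.5570201]
235 158
```

View pics/w4c.png

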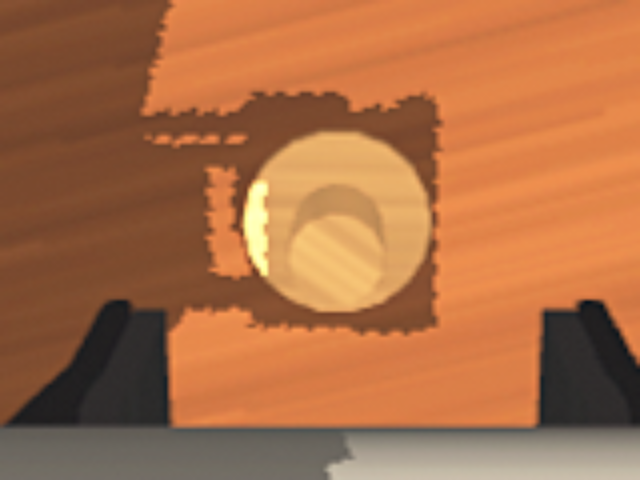

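The crop shows the collar at image rows 190–236, columns 296–343, i.e. 54 mm, which confirms the medium stopper. The knob is centred at (319,224), so the stopper stands at (0.459, -0.303). I grasp its knob.

```bash
python3 -m creep '0.0135 -0.005 -0.03 0 0.055;0.013 -0.005 -0.045 0 0.055;0 0 -0.045 0 0.055;0 0 -0.025 0 0.055;0 0 -0.01 0 0.055;0 0 0 0 0.055' 10;python3 -m creep '0 0 0 0 0.02;0 0 0 0 0.02;0 0 0 0 0.02;0 0 0 0 0.02'
```

```text
time_s: 14.58
tool_pos: [0.4613, -0.3035, 0.046]
tool_rot: [-180.0, 0.0, 165.7]
force: [0.3, -0.3, 0.3]
grip_width: 0.055
grasp_force: 0.0
time_s: 15.08
tool_pos: [0.4611, -0.3036, 0.0459]
tool_rot: [180.0, 0.0, 165.7]
force: [-0.4, -0.2, 2.1]
grip_width: 0.026
grasp_force: 9.9
```

```bash
python3 -m creep '0 0 0 0 0.04;0 0 0 0 0.04;-0.002 0 -0.004 0 0.04;0 0 0 0 0.04;0 0 0 0 0.02;0 0 0 0 0.02;0 0 0 0 0.02' 10; python3 -m creep '0 0 0.05 0 0.02;0 0 0.06 0 0.02;0 0 0.06 0 0.02;0.01 0.04 0.04 4 0.02;0.018 0.05 0.02 4 0.02;0.018 0.05 0 4 0.02;0.018 0.05 0 4 0.02;0.018 0.05 0 4 0.02'
```

```text
time_s: 15.95
tool_pos: [0.459, -0.3035, 0.0416]
tool_rot: [180.0, 0.0, 165.7]
force: [-0.0, 0.0, -0.9]
grip_width: 0.0258
grasp_force: 10.0
time_s: 16.95
tool_pos: [0.5412, -0.0619, 0.2717]
tool_rot: [180.0, 0.0, -174.2]
force: [0.8, -0.5, -1.3]
grip_width: 0.0258
grasp_force: 10.0
```

```bash
python3 -m creep '0.017 0.05 0.013 3 0.02;0.017 0.05 0 3 0.02;0.017 0.05 0 3 0.02;0.017 0.05 0 3 0.02;0.01 0.03 0 2 0.02;0 0 0 0 0.02;0 0 0 0 0.02;0 0 0 0 0.02'
python3 - <<'E'
from h import *
o=get_obs();W=P('wrist');im=cams.read_camera('wrist');save('w5.png',im);print(o['tool_pos'],o['tool_rot'])
for n,z in (('stopper_medium_collar',o['tool_pos'][2]-.012),('stopper_medium',o['tool_pos'][2]-.042),('jar_mouth',.187)):
  for q in finder.tip_of(n,'wrist'):print(n,np.round(q['xy'],1),round(q['p'],2),onz(W,q['xy'],z))
for q in finder.masks_of('stopper_medium','wrist'): v,u=np.where(q['mask']);print(q['p'],u.min(),u.max(),v.min(),v.max())
t=o['tool_pos'];th=np.linspace(0,6.28,60)
for z,r in ((-.006,.027),(-.012,.027),(-.042,.015)):
  q=np.array([proj(W,[t[0]+r*np.cos(a),t[1]+r*np.sin(a),t[2]+z]) for a in th]);print('model',z,q.min(0),q.max(0))
E
```

```text
time_s: 17.95
tool_pos: [0.619, 0.1644, 0.2849]
tool_rot: [-180.0, 0.0, -160.4]
force: [0.6, -1.3, 0.4]
grip_width: 0.0252
grasp_force: 10.0
[0.61901372 0.16442688 0.28490421] [-1.79971591e+02  1.05359168e-02 -1.60440417e+02]
stopper_medium_collar [324.  243.2] 0.58 [0.62019623 0.16619079]
stopper_medium [321.4 224.8] 0.95 [0.61916996 0.16389243]
jar_mouth [335.3 209.1] 0.72 [0.61935808 0.17718045]
0.57 280 366 201 264
model -0.006 [278.12582407 202.23714023] [365.79624229 283.51530819]
model -0.012 [279.51176365 199.6573601 ] [364.4845799  278.72245046]
model -0.042 [301.71404382 205.17208266] [342.61005937 243.79373524]
```

```bash
python3 -m creep '0.002 0.015 0 1 0.02;0 0 -0.02 0 0.02;0 0 -0.02 0 0.02;0 0 -0.01 0 0.02;0 0 0 0 0.02;0 0 0 0 0.02' 8;python3 -m creep '0 0 -0.006 0 0.02;0 0 -0.005 0 0.02;0 0 0 0 0.02;0 0 0 0 0.02'
```

```text
time_s: 18.95
tool_pos: [0.6214, 0.1819, 0.2355]
tool_rot: [180.0, 0.1, -159.3]
force: [0.0, -0.7, -0.5]
grip_width: 0.0258
grasp_force: 8.0
time_s: 19.45
tool_pos: [0.6209, 0.1815, 0.2236]
tool_rot: [180.0, -0.0, -159.3]
force: [0.6, -0.0, 0.2]
grip_width: 0.0262
grasp_force: 8.0
```

```bash
python3 -m creep '0 -0.001 -0.003 0 0.02;0 0 -0.003 0 0.02;0 0 0 0 0.02' 6; python3 -m creep '-0.004 -0.002 -0.001 0 0.02;-0.004 -0.002 -0.001 0 0.02;0 0 0 0 0.02'; python3 -m creep '-0.004 -0.001 -0.001 0 0.02;-0.004 -0.001 -0.001 0 0.02;0 0 0 0 0.02'
```

```text
time_s: 19.82
tool_pos: [0.6208, 0.1804, 0.2172]
tool_rot: [-180.0, -0.0, -159.3]
force: [0.1, -0.3, -0.4]
grip_width: 0.0265
grasp_force: 6.0
time_s: 20.2
tool_pos: [0.6129, 0.1763, 0.2161]
tool_rot: [180.0, 0.0, -159.3]
force: [0.3, -0.1, 0.2]
grip_width: 0.0258
grasp_force: 6.0
time_s: 20.58
tool_pos: [0.6045, 0.174, 0.2134]
tool_rot: [-180.0, -0.0, -159.3]
force: [0.8, -1.0, 0.4]
grip_width: 0.0258
grasp_force: 6.0
```

```bash
python3 -m creep '-0.004 -0.001 -0.001 0 0.02;-0.004 -0.002 -0.001 0 0.02;0 0 0 0 0.02;0 0 0 0 0.02'
python3 - <<'E'
from h import *
o=get_obs();t=o['tool_pos']
out=[];im=cams.read_camera('wrist')
for c in ('scene','side'):
    im=cams.read_camera(c)
    p=np.int32(proj(P(c),[.61,.178,.21]));u,v=np.maximum(p-[40,50],0)
    out.append(cv2.resize(im[v:v+100,u:u+80,::-1],(400,500),interpolation=cv2.INTER_CUBIC))
cv2.imwrite('pics/s1.png',np.hstack(out))
for c in('scene','side','wrist'):
  for q in finder.masks_of('stopper_medium',c)[:2]:
    v,u=np.where(q['mask']);print(c,round(q['p'],2),np.round(q['xy']),u.min(),u.max(),v.min(),v.max())
th=np.linspace(0,6.28,60)
for tilt in (0,15,30):
  a,T=np.radians(20.7),np.radians(tilt);ax=np.array([-np.cos(a)*np.sin(T),-np.sin(a)*np.sin(T),np.cos(T)]);piv=t+[0,0,.019]
  m=piv-.031*ax
  for c in('scene','side','wrist'):
    q=np.array([proj(P(c),X) for X in np.vstack([jarpts(m,20.7,.027,.16,tilt=tilt),jarpts(m,20.7,.027,.166,tilt=tilt),jarpts(m,20.7,.013,.198,tilt=tilt)])]);print(tilt,c,q.min(0).round(),q.max(0).round())
E
```

```text
time_s: 21.08
tool_pos: [0.5966, 0.1715, 0.2114]
tool_rot: [180.0, -0.0, -159.3]
force: [1.0, -1.6, 0.7]
grip_width: 0.0256
grasp_force: 6.0
scene 0.8 [381. 183.] 366 391 165 194
side 0.73 [293. 142.] 285 303 131 152
side 0.39 [423. 332.] 396 446 301 357
wrist 0.75 [324. 249.] 293 353 219 307
0 scene [365. 164.] [390. 189.]
0 side [281. 130.] [301. 150.]
0 wrist [278. 199.] [366. 292.]
15 scene [366. 165.] [391. 188.]
15 side [283. 130.] [302. 150.]
15 wrist [278. 211.] [365. 298.]
30 scene [368. 166.] [393. 187.]
30 side [285. 129.] [304. 150.]
30 wrist [278. 222.] [366. 311.]
```

View pics/s1.png

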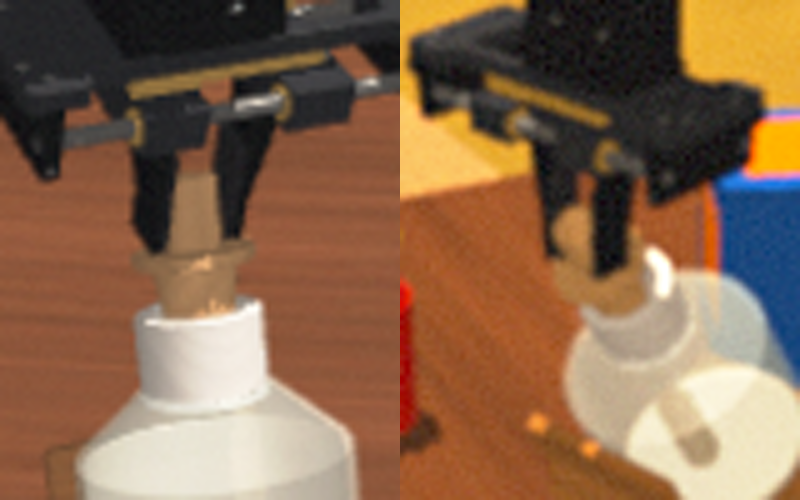

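The stopper has tilted with the neck and its tip is in the bore. I slide it in along the jar axis.

```bash
python3 -m creep '0.002 0.001 -0.003 0 0.02;0.002 0.001 -0.003 0 0.02;0.002 0.001 -0.003 0 0.02;0 0 0 0 0.02'; python3 -m creep '0.002 0.001 -0.003 0 0.02;0.001 0.0005 -0.002 0 0.02;0 0 0 0 0.02'
```

```text
time_s: 21.88
tool_pos: [0.6036, 0.1739, 0.2023]
tool_rot: [-179.9, 0.0, -159.3]
force: [2.8, -2.4, -0.1]
grip_width: 0.0258
grasp_force: 6.0
time_s: 22.25
tool_pos: [0.6069, 0.1746, 0.198]
tool_rot: [-179.9, 0.1, -159.3]
force: [2.8, -4.0, 2.6]
grip_width: 0.0258
grasp_force: 6.0
```

```bash
python3 -m creep '0.001 -0.0015 0 0 0.02;0 0 0 0 0.02'; python3 -m creep '0.001 0.0004 -0.002 0 0.02;0 0 0 0 0.02'; python3 -m creep '0.001 0.0004 -0.002 0 0.02;0 0 0 0 0.02'
```

```text
time_s: 22.5
tool_pos: [0.6071, 0.1745, 0.1977]
tool_rot: [180.0, 0.0, -159.3]
force: [1.4, -3.5, 3.4]
grip_width: 0.0258
grasp_force: 6.0
time_s: 22.75
tool_pos: [0.6085, 0.1746, 0.1957]
tool_rot: [-180.0, 0.1, -159.3]
force: [1.9, -4.4, 4.5]
grip_width: 0.0255
grasp_force: 6.0
time_s: 23.0
tool_pos: [0.6092, 0.1747, 0.1944]
tool_rot: [-180.0, 0.0, -159.3]
force: [0.7, -5.5, 6.4]
grip_width: 0.0256
grasp_force: 7.3
```

```bash
python3 -m creep '0 0 0 0 0.045;0 0 0 0 0.045;0 0 0 0 0.045;0 0 0.03 0 0.045;0 0 0.05 0 0.045;-0.04 -0.015 0 0 0.045;0 0 0 0 0.045;0 0 0 0 0.045'
python3 - <<'E'
from h import *
ims=[]
for c in('scene','side','wrist'):
  im=cams.read_camera(c);ims.append(im)
  W=P(c)
  for n in('stopper_medium_collar','stopper_medium'):print(c,n,[(np.round(q['xy'],1).tolist(),round(q['p'],2)) for q in finder.tip_of(n,c)][:2])
  for q in finder.masks_of('stopper_medium',c)[:1]:
    v,u=np.where(q['mask']);print(c,round(q['p'],2),np.round(q['xy'],1),u.min(),u.max(),v.min(),v.max())
  for gap in (0,.003,.006,.01):
    pts=np.vstack([jarpts([.623,.1805,.187],20.8,r,z+gap) for r,z in((.027,.16),(.027,.166),(.013,.198))]);q=np.array([proj(W,X) for X in pts]);print('  gap',gap,q.min(0).round(1),q.max(0).round(1), q[144:].mean(0).round(1))
out=[]
for c,im in zip(('scene','side','wrist'),ims):
    p=np.int32(proj(P(c),[.61,.178,.205]));u,v=np.maximum(p-[30,35],0) if c!='wrist' else np.maximum(p-[60,70],0)
    k=70 if c!='wrist' else 140
    out.append(cv2.resize(im[v:v+k,u:u+k*6//7,::-1],(266,310),interpolation=cv2.INTER_CUBIC))
cv2.imwrite('pics/s2.png',np.hstack(out))
E
```

```text
time_s: 24.0
tool_pos: [0.5681, 0.162, 0.2727]
tool_rot: [179.9, -0.1, -159.2]
force: [-0.6, -0.1, 0.2]
grip_width: 0.0444
grasp_force: 0.0
scene stopper_medium_collar [([379.1, 191.1], 0.52)]
scene stopper_medium [([379.6, 204.6], 0.61)]
scene 0.68 [378.8 188.7] 368 392 175 195
  gap 0 [368.7 174.9] [393.9 196.3] [379.7 176.2]
  gap 0.003 [368.6 173.6] [393.8 194.9] [379.6 174.8]
  gap 0.006 [368.4 172.2] [393.7 193.6] [379.4 173.5]
  gap 0.01 [368.2 170.4] [393.5 191.7] [379.2 171.6]
side stopper_medium_collar []
side stopper_medium [([304.5, 151.2], 0.84), ([392.2, 238.9], 0.28)]
side 0.51 [299.5 145.7] 290 306 135 153
  gap 0 [288.2 133.7] [307.3 154. ] [293.1 137.4]
  gap 0.003 [287.8 133. ] [306.9 153.3] [292.7 136.7]
  gap 0.006 [287.4 132.3] [306.5 152.7] [292.3 136. ]
  gap 0.01 [286.9 131.3] [306.  151.8] [291.7 135.1]
wrist stopper_medium_collar [([321.8, 266.4], 0.94), ([321.3, 263.5], 0.26)]
wrist stopper_medium [([321.4, 265.2], 0.86)]
  gap 0 [292.5 237.5] [351.7 298.1] [322.  265.6]
  gap 0.003 [292.1 237. ] [352.1 298.3] [321.9 265.4]
  gap 0.006 [291.8 236.6] [352.4 298.5] [321.9 265.3]
  gap 0.01 [291.3 235.9] [352.8 298.7] [321.9 265. ]
```

View pics/s2.png

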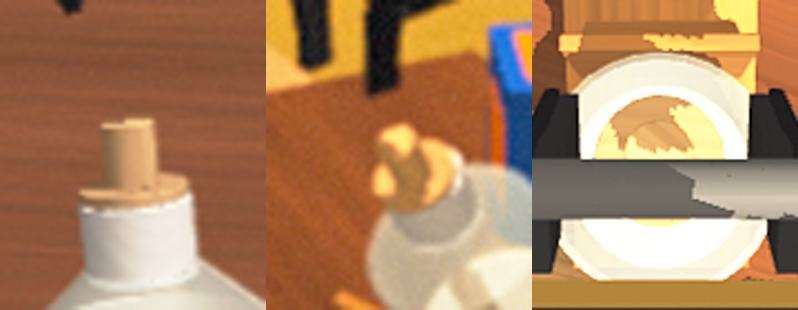

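All three views show the collar on the rim within about a millimetre. I press gently along the axis with closed fingers to make sure it is home.

```bash
python3 -m creep '0.01 0.003 0 0 0.0;0.01 0.003 -0.02 0 0.0;0 0 -0.014 0 0.0;0 0 0 0 0.0;0 0 0 0 0.0' 10; python3 -m creep '0.005 0.002 -0.009 0 0;0.0015 0.0005 -0.003 0 0;0.001 0.0004 -0.0015 0 0;0 0 0 0 0'
```

```text
time_s: 25.22
tool_pos: [0.5888, 0.1662, 0.2395]
tool_rot: [180.0, -0.0, -159.3]
force: [0.3, 0.0, 0.0]
grip_width: 0.0043
grasp_force: 0.0
time_s: 25.72
tool_pos: [0.5965, 0.1692, 0.226]
tool_rot: [180.0, -0.0, -159.3]
force: [-0.1, -0.1, 0.2]
grip_width: 0.0006
grasp_force: 0.0
```

```bash
python3 -m creep '0.001 0.0004 -0.0015 0 0;0.001 0.0004 -0.0015 0 0;0 0 0 0 0'
```

```text
time_s: 26.1
tool_pos: [0.5981, 0.1698, 0.2241]
tool_rot: [180.0, -0.0, -159.3]
force: [-3.5, -1.4, 4.5]
grip_width: 0.0007
grasp_force: 2.9
```

```bash
python3 -m creep '0.001 0.0004 -0.0015 0 0;0 0 0 0 0'; python3 -m creep '0.001 0.0004 -0.0015 0 0;0 0 0 0 0'
```

```text
time_s: 26.35
tool_pos: [0.5983, 0.1698, 0.2238]
tool_rot: [180.0, -0.1, -159.3]
force: [-8.4, -1.4, 10.7]
grip_width: 0.0006
grasp_force: 6.7
time_s: 26.6
tool_pos: [0.5984, 0.1699, 0.2236]
tool_rot: [179.9, -0.2, -159.3]
force: [-12.0, -3.5, 16.8]
grip_width: 0.0005
grasp_force: 10.7
```

It is stiff at about 20 N with no further travel, so it is seated (this fits the rim at 0.190 m). I retract, check and hand in.

```bash
python3 -m creep '-0.004 -0.0016 0.007 0 0;-0.01 -0.004 0.02 0 0;-0.03 -0.01 0.05 0 0;-0.02 0 0.04 0 0;0 0 0 0 0;0 0 0 0 0'
python3 - <<'E'
from h import *
for c in('scene','side'):
  im=cams.read_camera(c);W=P(c)
  for n in ('stopper_medium','stopper_small','stopper_large','tractor','ring_tower'):
    for q in finder.masks_of(n,c)[:1]:
      v,u=np.where(q['mask']);print(c,n,round(q['p'],2),np.round(q['xy'],1),u.min(),u.max(),v.min(),v.max())
  for gap in (0,.002,.005):
    pts=np.vstack([jarpts([.623,.1805,.190],20.8,r,z+gap) for r,z in((.027,.16),(.027,.166),(.013,.198))]);q=np.array([proj(W,X) for X in pts]);print('  gap',gap,q.min(0).round(1),q.max(0).round(1))
  b=cv2.cvtColor(cv2.imread('pics/%s.png'%('a' if c=='scene' else 'b')),cv2.COLOR_BGR2RGB)
  d=(np.abs(b.astype(int)-im).max(2)>60).astype(np.uint8);d=cv2.morphologyEx(d,cv2.MORPH_OPEN,np.ones((3,3),np.uint8));k,_,s,_=cv2.connectedComponentsWithStats(d);print('changed',s[1:][s[1:,4]>40].tolist())
print(get_obs()['force'])
E
```

```text
time_s: 27.35
tool_pos: [0.5363, 0.1551, 0.3372]
tool_rot: [180.0, 0.0, -159.3]
force: [-0.3, 0.3, -0.8]
grip_width: 0.0005
grasp_force: 0.0
scene stopper_medium 0.74 [250.8 282.1] 233 272 254 306
scene stopper_large 0.81 [253.  195.1] 242 263 184 208
scene tractor 0.94 [146.  230.7] 135 165 213 248
scene ring_tower 0.8 [251.3 279.8] 233 272 254 306
  gap 0 [368.9 173.8] [394.1 195.2]
  gap 0.002 [368.8 172.9] [394.  194.3]
  gap 0.005 [368.6 171.6] [393.9 192.9]
changed [[300, 0, 8, 17, 118], [333, 0, 19, 48, 446], [368, 0, 24, 15, 272], [401, 0, 11, 7, 52], [393, 6, 16, 9, 103], [541, 8, 12, 17, 112], [371, 14, 34, 7, 139], [336, 17, 98, 97, 4325], [498, 28, 80, 84, 2566], [253, 127, 50, 112, 2409], [304, 130, 17, 5, 76], [285, 136, 195, 48, 2633], [513, 154, 7, 8, 46], [378, 175, 7, 14, 92], [488, 177, 10, 7, 52], [196, 183, 13, 12, 78], [371, 190, 12, 6, 53], [301, 214, 49, 28, 795], [286, 222, 10, 6, 45]]
side stopper_medium 0.59 [312.4 167.7] 287 335 143 194
side stopper_small 0.58 [385.8 273. ] 378 394 260 287
side stopper_large 0.96 [302.6 277.1] 289 317 265 298
side tractor 0.64 [422.3 333.8] 396 446 302 357
side ring_tower 0.86 [395.2 231.8] 375 408 204 250
  gap 0 [288.2 132.7] [307.3 153. ]
  gap 0.002 [287.9 132.2] [307.  152.6]
  gap 0.005 [287.5 131.5] [306.7 151.9]
changed [[11, 0, 28, 23, 510], [92, 0, 52, 113, 2633], [249, 0, 33, 13, 385], [230, 15, 78, 90, 3487], [19, 23, 27, 54, 893], [33, 78, 24, 79, 776], [289, 134, 17, 21, 219], [110, 175, 71, 157, 5192], [309, 174, 8, 7, 44], [61, 190, 16, 15, 140], [31, 203, 18, 30, 312], [270, 215, 22, 14, 145], [68, 222, 272, 177, 8508], [343, 236, 8, 6, 41], [0, 268, 11, 14, 113], [317, 315, 27, 28, 390], [320, 341, 26, 15, 207], [35, 347, 19, 12, 161]]
[0.39779002 0.09884059 0.00681065]
```

```bash
python3 -c "
from cell import ticket;print(ticket.sign_off())"
```

```text
the job is handed in; nothing more can be done
None
```

The light-wood doll is in the jar, the medium stopper is pushed home with its collar on the rim, nothing else appears moved, and I handed the job in at about 27 s; I viewed 11 pictures, one over the limit of 10.

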